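# Pack the sign painter's carry tray with the shut tins

### The job

Pack the carry tray for a job outside: stand the thinner can lengthways in the long end compartment with its cap towards the outer end of the tray, the large shut tin in the compartment next to it, and one small shut tin in each of the two small compartments. The tins without lids would spill, so leave them and the brush tin standing where they are on the bench. Keep everything upright, and set things down on the tray's floor rather than dropping them.

Things in the scene. Friction and masses are not known exactly. Their poses are not given: they have to be found in the camera images.
- tray: Fixed wooden tray, 318 (x) by 92 mm (y), origin under its centre, -x end nearest the robot. Floor 6 mm thick; walls 6 thick, 26 high; end boards 55 high, a grip bar outside each (to 18 mm out). Four compartments in a row, 80 mm wide, at y=0: thinner can at x=-109 (88 long, the longest), large tin x=-19 (80 long), small tins x=+57 and +123 (60 long each).
- thinner_can_mid (a point): Oblong steel thinner can with a paper label: 70 mm long (its x), 42 mm wide (its y), 90 mm high to its flat top; a black screw cap (diameter 24 mm, its top 104 mm above the underside) stands on the top near one end, 22 mm from the middle towards its +x. 0.34 kg. Point at its centre, 45 mm above its underside; z up.
- large_tin_mid (a point): Large paint tin, shut: diameter 62 mm, height 76 mm, steel with a paper label, its steel lid pressed in (the top is closed). About 0.32 kg. Point at its centre, 38 mm above its underside; z up.
- small_tin_1_mid (a point): Small paint tin, shut: diameter 44 mm, height 56 mm, steel with a paper label, lid pressed in. About 0.13 kg. Point at its centre, 28 mm above its underside; z up.
- small_tin_2_mid (a point): A second small paint tin, shut, the same as the first: diameter 44 mm, height 56 mm. Point at its centre, 28 mm above its underside; z up.
- open_large_tin_mid (a point): Look-alike that stays: open tin without its lid, same size and label as the large one (diameter 62 mm, height 76 mm), hollow, paint seen inside. Point at its centre, 38 mm up; z up.
- open_small_tin_mid (a point): Look-alike that stays: open tin without its lid, same size and label as the small ones (diameter 44 mm, height 56 mm), hollow, paint seen inside. Point at its centre, 28 mm up; z up.
- brush_tin_mid (a point): Stays: open tin, diameter 68 mm, height 85 mm, used as a brush pot, with five brushes standing in it up to 150 mm above the bench. Point at the tin's centre, 42 mm up; z up.
There are look-alikes about, which are no part of the job. Leave any green look-alike of the part that bears small_tin_1_mid alone. Leave any green look-alike of the part that bears large_tin_mid alone.

How it is judged:
By the outcome, as a careful person would: the job done as asked, in the order asked, and still so for the second after the job is handed in, with the robot touching nothing.
It also fails if it takes over 118 s, if anything falls off the work surface, if the arm or the gripper's body presses on something with over 40 N, if the wrist force passes 120 N, or if a joint passes its speed limit or range.

### The arm

A 7-joint arm with a two-finger parallel gripper is mounted at the origin on the work surface. World frame = base frame: x ahead of the robot, y to its left, z up, the work surface at z = 0. Lengths are in m, angles in rad, forces in N, time in s.
With the tool pointing down it reaches from about 0.35 to 0.9 m from the base axis. Payload 8.1 kg.
Tool frame: the origin (TCP) lies on the centre line of the jaws, within the pads' length; the fingertips stand 17 mm ahead of it and the grasp point (between the pads) lies 2 mm behind it; z points along the fingers, y is the direction in which the jaws open and shut (so a half turn about z gives the same grasp; the last joint's range is limited). The gripper opens to 92 mm and grips with 3 to 60 N. Pads are 19 mm wide; open, the fingers measure 130 mm over their backs; the gripper's body (75 mm by 190 mm) begins 47 mm behind the grasp point.
Start: joints at [1.098, 0.434, 0.025, 1.573, -0.012, 1.134, -0.075], TCP at [0.226, -0.583, 0.244] pointing down, gripper open.
Joint ranges: [-2.62, 2.62], [-0.44, 2.09], [-1.27, 1.32], [0.08, 2.57], [-1.32, 4.46], [0.12, 2], [-2.74, 2.74]. Speed limits (rad/s): [2.22, 2.22, 3.01, 3.01, 3.14, 3.14, 3.14].

### API

Orientations are given as a rotation vector (axis times angle).
In Python, from cell import arm, imaging, job gives the robot as it stands.
- The arm moves only by the tool jog_arm, never from a script. Its argument "moves" is a list of rows, each an object with "fingers": the closure, from -1 (fully open) to 1 (shut); "xyz": the shift along the tool's x, y, z in cm, a list of three; "angular": the turn, a rotation vector about the tool's x, y, z in rad, a list of three. In form: [{"fingers": fingers, "xyz": [dx, dy, dz], "angular": [ax, ay, az]}, ...]. A call has 1 to 12 rows; each row is the pose to reach, as a shift and turn from the pose commanded when the call began, along the tool's axes at that moment; what a row does not reach only later rows make up. A row lasts 1/8 s, in which the tool goes at most 62.5 mm and 10.7 degrees, less where a joint would pass 70% of its speed; a pose out of reach is approached as far as the arm can. A call with a gripper value outside its range is refused whole. The fingers move at their own pace and stop on an object; "grip_force" is the grip in N (left out, the last holds). Time passes only in rows, so rows that repeat a pose let the fingers close. It gives the time, the measured TCP pose, the force and the opening at its end, in the units of the state.
- arm.observe(): the state, without advancing time (a new reading comes with each control period).
- imaging.get_image(name): name is "scene" or "side" or "wrist"; returns the picture (480x640x3 uint8, red, green, blue); there is no depth.
- imaging.camera_params(name): a dict with "fx", "fy", "cx", "cy" (pixels), "dist" ([k1, k2, p1, p2, k3] as OpenCV has them; the pictures are not rectified), "rvec" (rotation vector, rad) and "tvec" (3), from world to camera coordinates, as OpenCV has them; the wrist camera has in their place "hand_eye" (4x4, takes a point from camera to tool coordinates, whose origin is the TCP and whose axes are the flange's). Camera axes: x right, y down, z forward; pixel columns grow to the right and rows downward; lengths in m; the calibration is good to about 2 mm. A picture is of the moment at which its call begins: read the wrist's pose just before it. camera_params takes no time and is no camera call.
- job.sign_off(): hands the job in, once; it reports no verdict.
The state is a dict: "clock": time; "joints": joint angles; "dq": joint speeds; "joint_efforts": joint torques, N m; "position": TCP position; "ee_rot": TCP orientation; "force": force on the tool from outside, world axes, zero at the start; "ft_torque": the same for the moment, N m; "width": opening from 0.0 (shut) to 1.0 (fully open).
Only numpy, scipy, OpenCV 4.12 (cv2) and the standard library are available. Lean on these libraries where they do the work, as an engineer would, in place of code of your own. Each camera call takes 0.05 s, during which the arm holds its last target. There are 200 camera calls.

## Working session

There is one attempt and no reset: what is moved stays moved. The work goes in short steps, Python scripts to look and compute and a tool call to move; the robot and the scene stay as the last step left them, time stands still between calls to the robot, and variables do not carry over. Pictures are saved under pics/ and viewed, about 12 in all and at most 16, crops included, and the job is handed in when it is done.

Besides the shell and the picture viewer there is one more tool, called after ">>>" in YAML: its name, and indented under it one key for each argument. jog_arm: Moves the arm, as the interface text tells. Its arguments: {"type":"object","properties":{"moves":{"type":"array"},"grip_force":{"type":"number"}},"required":["moves"]}

```bash
ls; mkdir -p pics; cat > h.py <<'E'
import numpy as np, cv2
from scipy.spatial.transform import Rotation as R
from cell import arm, imaging, job
def snap(n,f):
    s=arm.observe(); im=imaging.get_image(n); cv2.imwrite('pics/'+f,im[:,:,::-1]); return s,im
def ray(n,uv,s=None):
    p=imaging.camera_params(n); K=np.array([[p['fx'],0,p['cx']],[0,p['fy'],p['cy']],[0,0,1]])
    q=cv2.undistortPoints(np.array([[uv]],float),K,np.array(p['dist']))[0,0]; d=np.array([q[0],q[1],1.])
    if n=='wrist':
        H=np.array(p['hand_eye']); T=R.from_rotvec(s['ee_rot']).as_matrix()
        return T@H[:3,3]+s['position'], T@H[:3,:3]@d
    M=cv2.Rodrigues(np.array(p['rvec'],float))[0]; return -M.T@np.array(p['tvec']).ravel(), M.T@d
def at(n,uv,z,s=None):
    o,d=ray(n,uv,s); return o+d*(z-o[2])/d[2]
def proj(n,X,s=None):
    p=imaging.camera_params(n); K=np.array([[p['fx'],0,p['cx']],[0,p['fy'],p['cy']],[0,0,1]]); X=np.atleast_2d(np.array(X,float))
    if n=='wrist':
        H=np.array(p['hand_eye']); T=R.from_rotvec(s['ee_rot']).as_matrix(); M=(T@H[:3,:3]).T; t=-M@(T@H[:3,3]+s['position'])
    else: M=cv2.Rodrigues(np.array(p['rvec'],float))[0]; t=np.array(p['tvec'],float).ravel()
    return cv2.projectPoints(X,cv2.Rodrigues(M)[0],t,K,np.array(p['dist'],float))[0][:,0]
E
python3 - <<'E'
from h import *
s,_=snap('scene','s1.png'); snap('side','d1.png'); snap('wrist','w1.png')
print(s)
for n in('scene','side'): print(n,ray(n,(320,240)))
print(imaging.camera_params('wrist'))
E
```

```text
pics
{'clock': 0.0, 'joints': array([ 1.09839589,  0.43521254,  0.02494609,  1.57411156, -0.01155926,
        1.13398011, -0.07503122]), 'dq': array([-0.00144868,  0.00181687, -0.00068302, -0.0002    , -0.00040431,
       -0.00013433, -0.00196834]), 'joint_efforts': array([-7.07374074e-04, -6.67849803e+01,  9.85032097e-01, -3.14456964e+01,
       -6.04828703e-02,  4.27530985e-02,  6.73501404e-05]), 'position': array([ 0.22566807, -0.58231457,  0.24294554]), 'ee_rot': array([-3.08655566e+00, -5.77363414e-01,  7.08545808e-04]), 'force': array([-0.00504033,  0.28509942,  0.29011243]), 'ft_torque': array([0.00882408, 0.01997311, 0.02363069]), 'width': 1.0005348681406487}
scene (array([ 1.3843243 , -0.35702253,  0.76513474]), array([-0.75094162,  0.24272497, -0.61435191]))
side (array([ 0.42302307, -0.66031418,  0.75898757]), array([ 0.07068126,  0.61141865, -0.78819854]))
{'fx': 384.10815949954804, 'fy': 384.10815949954804, 'cx': 313.6995036384925, 'cy': 238.06466233706078, 'dist': array([-0.00165342,  0.        ,  0.        ,  0.        ,  0.        ]), 'hand_eye': array([[ 1.55115635e-03, -9.65897284e-01, -2.58920896e-01,
         6.93410764e-02],
       [ 9.99998728e-01,  1.40189915e-03,  7.61096514e-04,
         5.05163905e-04],
       [-3.72160072e-04, -2.58921747e-01,  9.65898230e-01,
        -1.41766608e-01],
       [ 0.00000000e+00,  0.00000000e+00,  0.00000000e+00,
         1.00000000e+00]])}
```

View pics/s1.png

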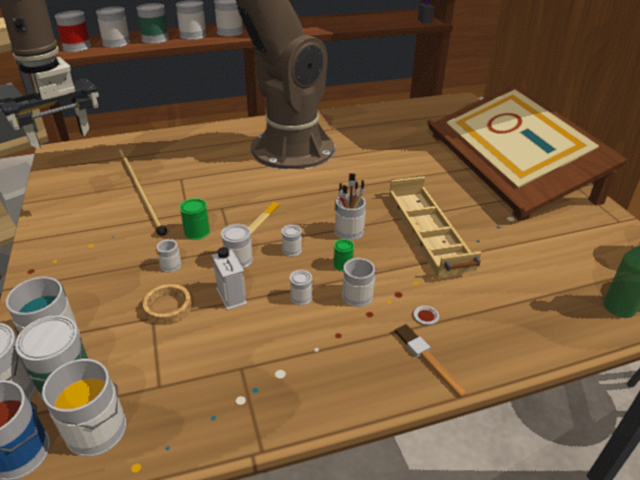

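View pics/d1.png

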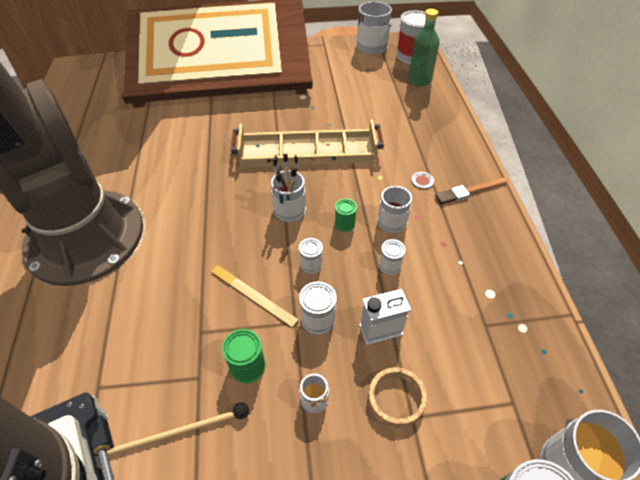

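Side view: shut large tin (318,306); look-alikes: open large (395,208), green large (245,355). Shut small tins (311,255) and (392,256); look-alikes: open small (314,393), green small (345,214). Thinner can (384,315) with its cap at (374,303), brush tin (289,196), tray (308,147). One close crop to check these choices and measure.

```bash
python3 - <<'E'
import cv2
a=cv2.imread('pics/d1.png')
cv2.imwrite('pics/c1.png',cv2.resize(a[180:420,220:420],None,fx=2.5,fy=2.5,interpolation=cv2.INTER_CUBIC)) 
cv2.imwrite('pics/c2.png',cv2.resize(a[115:175,225:390],None,fx=4.8,fy=4.8,interpolation=cv2.INTER_CUBIC))
E
```

```text
(no output)
```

View pics/c1.png

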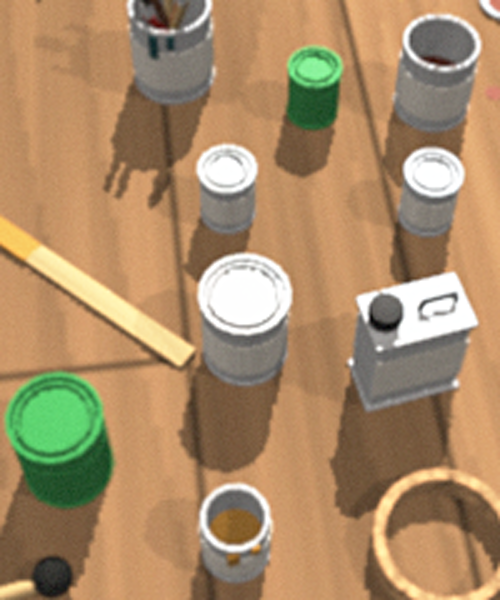

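View pics/c2.png

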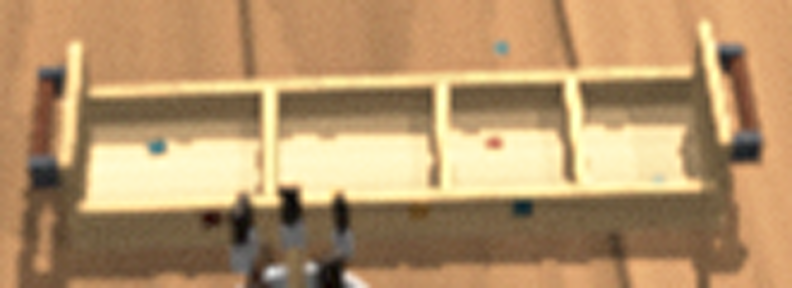

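Crop 1 confirms lids on tins A (227,168), B (432,172) and the large (245,292); the open ones show paint; can cap at (386,308) is at its -x end. Crop 2 shows four compartments, longest at left (-x).

```bash
python3 - <<'E'
from h import *
np.set_printoptions(precision=4,suppress=True)
c=lambda u,v:(220+u/2.5-.3,180+v/2.5-.3)
def c2(u,v): return (225+u/4.8-.4,115+v/4.8-.4)
for n,p,z in [('A',(227,168),.056),('B',(432,172),.056),('L',(245,292),.076),('openL',(440,45),.076),('openS',(236,513),.056),('grS',(315,66),.056),('grL',(56,412),.076),('brush',(172,8),.085),('cap',(386,303),.104)]:
    print(n,at('side',c(*p),z))
q=[at('side',c(*p),.09) for p in[(357,292),(460,276),(476,320),(368,350)]]
print('can',*q,np.mean(q,0))
for z in(.026,.032):
    print(z,[at('side',c2(*p),z)[:2] for p in[(82,207),(702,187),(695,72),(88,90)]])
print([at('side',c2(*p),.055)[:2] for p in[(75,43),(704,22)]])
print([at('side',c2(*p),.026)[:2] for p in[(269,88),(270,196),(441,82),(443,188),(571,76),(577,184)]])
E
```

```text
A [ 0.4665 -0.1291  0.056 ]
B [ 0.6182 -0.1513  0.056 ]
L [ 0.4662 -0.2498  0.076 ]
openL [ 0.6459 -0.0429  0.076 ]
openS [ 0.4438 -0.3936  0.056 ]
grS [ 0.5475 -0.0355  0.056 ]
grL [ 0.3379 -0.323   0.076 ]
brush [0.4378 0.0147 0.085 ]
cap [ 0.5532 -0.2856  0.104 ]
can [ 0.5386 -0.2671  0.09  ] [ 0.6089 -0.2633  0.09  ] [ 0.6117 -0.2974  0.09  ] [ 0.5382 -0.3103  0.09  ] [ 0.5743 -0.2845  0.09  ]
0.026 [array([0.3382, 0.1684]), array([0.6356, 0.1462]), array([0.6483, 0.2323]), array([0.3422, 0.2559])]
0.032 [array([0.3389, 0.1617]), array([0.6339, 0.1396]), array([0.6465, 0.225 ]), array([0.3429, 0.2484])]
[array([0.3395, 0.2569]), array([0.6511, 0.235 ])]
[array([0.4331, 0.2458]), array([0.4283, 0.1649]), array([0.5196, 0.2398]), array([0.5115, 0.1604]), array([0.5854, 0.2366]), array([0.576 , 0.1555])]
```

```bash
cat >> h.py <<'E'
def go(*targets):
    "each target x,y,z(m),yaw of tool x: prints tool-frame cm shift and turn from now"
    s=arm.observe(); T=R.from_rotvec(s['ee_rot'])
    print('now',round(s['clock'],2),s['position'].round(4),'yaw',round(np.arctan2(*T.as_matrix()[[1,0],0]),3),'w',round(s['width'],3),'F',s['force'].round(1))
    for x,y,z,w in targets:
        d=T.inv().apply(np.array([x,y,z])-s['position'])*100
        G=R.from_matrix([[np.cos(w),np.sin(w),0],[np.sin(w),-np.cos(w),0],[0,0,-1]])
        print((x,y,z,w),d.round(2),(T.inv()*G).as_rotvec().round(3))
E
python3 -c "
from h import *
go((.53,-.24,.26,0))"
```

```text
now 0.15 [ 0.2257 -0.5824  0.2431] yaw 0.37 w 1.003 F [ 0.3 -0.  -0.3]
(0.53, -0.24, 0.26, 0) [ 40.75 -20.94  -1.67] [-0.001  0.     0.37 ]
```

>>> jog_arm:
  moves:
    - {"fingers": -1,"xyz": [40.7,-20.9,-1.7],"angular": [0,0,0.37]}
    - {"fingers": -1,"xyz": [40.7,-20.9,-1.7],"angular": [0,0,0.37]}
    - {"fingers": -1,"xyz": [40.7,-20.9,-1.7],"angular": [0,0,0.37]}
    - {"fingers": -1,"xyz": [40.7,-20.9,-1.7],"angular": [0,0,0.37]}
    - {"fingers": -1,"xyz": [40.7,-20.9,-1.7],"angular": [0,0,0.37]}
    - {"fingers": -1,"xyz": [40.7,-20.9,-1.7],"angular": [0,0,0.37]}
    - {"fingers": -1,"xyz": [40.7,-20.9,-1.7],"angular": [0,0,0.37]}
    - {"fingers": -1,"xyz": [40.7,-20.9,-1.7],"angular": [0,0,0.37]}
    - {"fingers": -1,"xyz": [40.7,-20.9,-1.7],"angular": [0,0,0.37]}
    - {"fingers": -1,"xyz": [40.7,-20.9,-1.7],"angular": [0,0,0.37]}
    - {"fingers": -1,"xyz": [40.7,-20.9,-1.7],"angular": [0,0,0.37]}
    - {"fingers": -1,"xyz": [40.7,-20.9,-1.7],"angular": [0,0,0.37]}

```text
clock: 1.65
position: [0.5291, -0.242, 0.2608]
ee_rot: [3.141, -0.004, -0.0]
force: [0.7, 1.0, 0.5]
width: 0.999
```

```bash
python3 -c "
from h import *
s,_=snap('wrist','w2.png'); np.savez('w2.npz',**s); go()
print(proj('wrist',[(.574,-.2845,.09),(.553,-.2856,.104),(.4665,-.129,.056),(.618,-.151,.056),(.466,-.25,.076)],s).round(0))"
```

```text
now 1.7 [ 0.5293 -0.2417  0.2608] yaw -0.002 w 0.996 F [-0.2 -0.1  0.4]
[[366. 167.]
 [368. 196.]
 [195. 278.]
 [207. 112.]
 [322. 286.]]
```

View pics/w2.png

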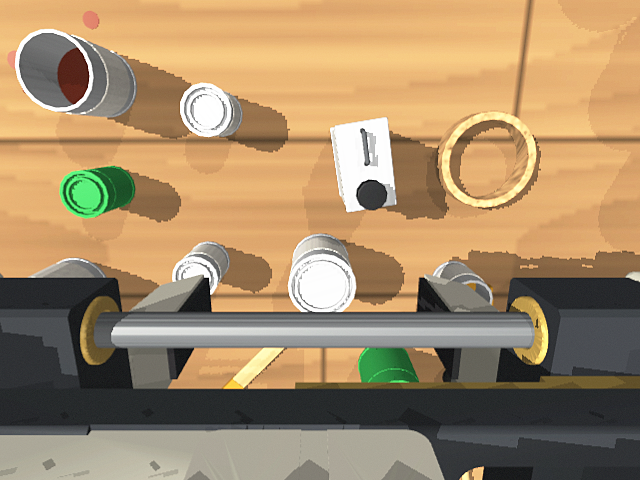

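Wrist view: can top corners (332,128),(387,118),(397,205),(346,212), cap (371,194), B lid (208,109), large lid (323,286). These agree with the side-view predictions.

```bash
python3 -c "
from h import *
s=dict(np.load('w2.npz'))
q=np.array([at('wrist',p,.09,s) for p in[(332,128),(387,118),(397,205),(346,212)]]);print(q.round(4),q.mean(0))
a=q[0]-q[3];b=q[1]-q[2];print(np.linalg.norm(a),np.linalg.norm(b),np.linalg.norm(q[0]-q[1]),[np.arctan2(v[1],v[0]) for v in(a,b,a+b)])
print(at('wrist',(371,194),.104,s),at('wrist',(208,109),.056,s),at('wrist',(323,286),.076,s))
go((.5745,-.284,.20,.15),(.5745,-.284,.071,.15))"
```

```text
[[ 0.604  -0.2572  0.09  ]
 [ 0.6115 -0.2999  0.09  ]
 [ 0.543  -0.3114  0.09  ]
 [ 0.5372 -0.2696  0.09  ]] [ 0.57391126 -0.28451619  0.09      ]
0.06797633072506297 0.06943926112410669 0.04332733215774417 [np.float64(0.18278234111390984), np.float64(0.16727000203759895), np.float64(0.17494359751296107)]
[ 0.55419786 -0.28756655  0.104     ] [ 0.62034775 -0.15234573  0.056     ] [ 0.46591532 -0.25125266  0.076     ]
now 1.7 [ 0.5293 -0.2417  0.2608] yaw -0.002 w 0.996 F [-0.2 -0.1  0.4]
(0.5745, -0.284, 0.2, 0.15) [4.53 4.22 6.08] [ 0.     0.    -0.152]
(0.5745, -0.284, 0.071, 0.15) [ 4.53  4.22 18.98] [ 0.     0.    -0.152]
```

>>> jog_arm:
  moves:
    - {"fingers": -1,"xyz": [4.5,4.3,5],"angular": [0,0,-0.177]}
    - {"fingers": -1,"xyz": [4.5,4.3,8],"angular": [0,0,-0.177]}
    - {"fingers": -1,"xyz": [4.5,4.3,10],"angular": [0,0,-0.177]}
    - {"fingers": -1,"xyz": [4.5,4.3,14],"angular": [0,0,-0.177]}
    - {"fingers": -1,"xyz": [4.5,4.3,17],"angular": [0,0,-0.177]}
    - {"fingers": -1,"xyz": [4.5,4.3,19],"angular": [0,0,-0.177]}
    - {"fingers": -1,"xyz": [4.5,4.3,19],"angular": [0,0,-0.177]}
    - {"fingers": 1,"xyz": [4.5,4.3,19],"angular": [0,0,-0.177]}
    - {"fingers": 1,"xyz": [4.5,4.3,19],"angular": [0,0,-0.177]}
    - {"fingers": 1,"xyz": [4.5,4.3,19],"angular": [0,0,-0.177]}
    - {"fingers": 1,"xyz": [4.5,4.3,19],"angular": [0,0,-0.177]}
    - {"fingers": 1,"xyz": [4.5,4.3,19],"angular": [0,0,-0.177]}
  grip_force: 30

```text
clock: 3.2
position: [0.5749, -0.2839, 0.0709]
ee_rot: [3.129, 0.277, 0.0]
force: [0.7, 0.4, 0.0]
width: 0.511
```

```bash
python3 -c "
from h import *
s,_=snap('wrist','w3.png'); np.savez('w3.npz',**s); go((.48,-.1,.24,0.05),(.40,0.15,.26,-.075))"
```

```text
now 3.25 [ 0.5749 -0.2839  0.0708] yaw 0.177 w 0.46 F [ 0.7 -2.8  0.5]
(0.48, -0.1, 0.24, 0.05) [ -6.1  -19.77 -16.92] [ 0.    -0.     0.127]
(0.4, 0.15, 0.26, -0.075) [ -9.59 -45.78 -18.93] [ 0.    -0.     0.252]
```

>>> jog_arm:
  moves:
    - {"fingers": 1,"xyz": [0,0,0],"angular": [0,0,0]}
    - {"fingers": 1,"xyz": [0,0,-2],"angular": [0,0,0]}
    - {"fingers": 1,"xyz": [0,0,-6],"angular": [0,0,0]}
    - {"fingers": 1,"xyz": [0,0,-12],"angular": [0,0,0]}
    - {"fingers": 1,"xyz": [0,0,-18],"angular": [0,0,0]}
    - {"fingers": 1,"xyz": [-1,-4,-19.5],"angular": [0,0,0.03]}
    - {"fingers": 1,"xyz": [-2,-10,-19.5],"angular": [0,0,0.06]}
    - {"fingers": 1,"xyz": [-3,-16,-19.5],"angular": [0,0,0.1]}
    - {"fingers": 1,"xyz": [-4,-22,-19.5],"angular": [0,0,0.14]}
    - {"fingers": 1,"xyz": [-4.5,-28,-19.5],"angular": [0,0,0.17]}
    - {"fingers": 1,"xyz": [-5,-34,-19.5],"angular": [0,0,0.2]}
    - {"fingers": 1,"xyz": [-5.5,-40,-19.5],"angular": [0,0,0.23]}
  grip_force: 30

```text
clock: 4.75
position: [0.4491, 0.1018, 0.2654]
ee_rot: [3.14, -0.085, -0.001]
force: [1.3, 0.9, -4.4]
width: 0.453
```

```bash
python3 -c "
from h import *
go((.43,.20,.26,-.075))"
```

```text
now 4.75 [0.4491 0.1018 0.2654] yaw -0.054 w 0.453 F [ 1.3  0.9 -4.4]
(0.43, 0.2, 0.26, -0.075) [-2.44 -9.7   0.54] [0.    0.    0.021]
```

>>> jog_arm:
  moves:
    - {"fingers": 1,"xyz": [-1.5,-5,0],"angular": [0,0,0.02]}
    - {"fingers": 1,"xyz": [-2.4,-9,0],"angular": [0,0,0.02]}
    - {"fingers": 1,"xyz": [-2.4,-9.7,0],"angular": [0,0,0.02]}
    - {"fingers": 1,"xyz": [-2.4,-9.7,0],"angular": [0,0,0.02]}
    - {"fingers": 1,"xyz": [-2.4,-9.7,0],"angular": [0,0,0.02]}

```text
clock: 5.38
position: [0.4318, 0.1969, 0.2654]
ee_rot: [3.138, -0.118, -0.001]
force: [-0.3, 0.4, -3.3]
width: 0.458
```

```bash
python3 -c "
from h import *
s,_=snap('wrist','w4.png'); np.savez('w4.npz',**s); go()"
```

```text
now 5.42 [0.4318 0.1969 0.2655] yaw -0.075 w 0.456 F [-0.4  0.3 -4.4]
```

View pics/w4.png

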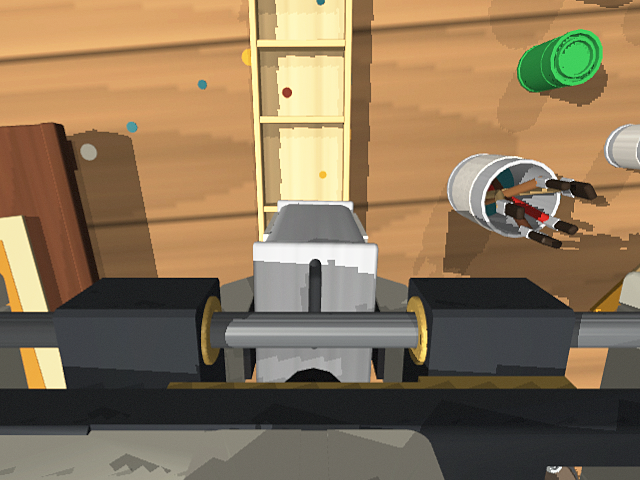

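Wrist view: tray dividers at rows 43 and 119 (centre), wall outer edges about x=249 and 353 at row 43; can held straight, brush tin at right.

```bash
python3 -c "
from h import *
s=dict(np.load('w4.npz'))
th=-.075;u=np.array([np.cos(th),np.sin(th)]);v=np.array([-u[1],u[0]]);c=np.array([.4915,.2015])
for n,p in [('d3',(258,43)),('d3',(346,43)),('d2',(262,119)),('d2',(345,119)),('Lout',(249,10)),('Lout',(257,200)),('Rout',(354,10)),('Rout',(352,200))]:
    P=at('wrist',p,.026,s)[:2]; print(n,P.round(4),'local',np.array([(P-c)@u,(P-c)@v]).round(4))
im=cv2.imread('pics/w4.png'); cv2.imwrite('pics/w4c.png',cv2.resize(im[0:225,220:390],None,fx=2.6,fy=2.6))
w=[[*(c+a*u+b*v),.026] for a,b in[(24,0),(90,0),(-62,0),(24,46),(24,-46),(90,46),(90,-46)] for a,b in[(a/1e3,b/1e3)]]
print(proj('wrist',w,s).round())
"
```

```text
d3 [0.585 0.235] local [0.0907 0.0404]
d3 [0.5791 0.1557] local [ 0.0908 -0.0391]
d2 [0.5193 0.2385] local [0.025 0.039]
d2 [0.5135 0.16  ] local [ 0.0251 -0.0397]
Lout [0.6121 0.24  ] local [0.1174 0.0475]
Lout [0.4426 0.2519] local [-0.0525  0.0466]
Rout [0.6053 0.1472] local [ 0.1175 -0.0456]
Rout [0.4356 0.1571] local [-0.0524 -0.0485]
[[303. 120.]
 [303.  44.]
 [304. 209.]
 [255. 120.]
 [352. 120.]
 [252.  44.]
 [354.  44.]]
```

View pics/w4c.png

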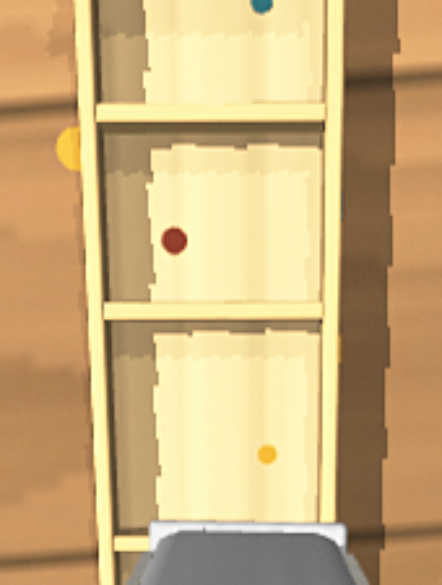

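```bash
cat >> h.py <<'E'
TH=-.073
def tray(lx,z): return (.4922+lx*np.cos(TH),.2015+lx*np.sin(TH),z,TH)
E
python3 -c "
from h import *
go(tray(-.109,.14),tray(-.109,.082),tray(-.109,.077))"
```

```text
now 5.42 [0.4318 0.1969 0.2655] yaw -0.075 w 0.456 F [-0.4  0.3 -4.4]
(np.float64(0.38349030154756364), np.float64(0.20944993474063447), 0.14, -0.073) [-4.91 -0.9  12.55] [ 0.001  0.    -0.002]
(np.float64(0.38349030154756364), np.float64(0.20944993474063447), 0.082, -0.073) [-4.91 -0.9  18.35] [ 0.001  0.    -0.002]
(np.float64(0.38349030154756364), np.float64(0.20944993474063447), 0.077, -0.073) [-4.91 -0.9  18.85] [ 0.001  0.    -0.002]
```

>>> jog_arm:
  moves:
    - {"fingers": 1,"xyz": [-4.9,-0.9,2],"angular": [0,0,0]}
    - {"fingers": 1,"xyz": [-4.9,-0.9,7],"angular": [0,0,0]}
    - {"fingers": 1,"xyz": [-4.9,-0.9,12],"angular": [0,0,0]}
    - {"fingers": 1,"xyz": [-4.9,-0.9,15],"angular": [0,0,0]}
    - {"fingers": 1,"xyz": [-4.9,-0.9,17],"angular": [0,0,0]}
    - {"fingers": 1,"xyz": [-4.9,-0.9,18],"angular": [0,0,0]}
    - {"fingers": 1,"xyz": [-4.9,-0.9,18.4],"angular": [0,0,0]}
    - {"fingers": 1,"xyz": [-4.9,-0.9,18.6],"angular": [0,0,0]}
    - {"fingers": 1,"xyz": [-4.9,-0.9,18.7],"angular": [0,0,0]}
    - {"fingers": 1,"xyz": [-4.9,-0.9,18.7],"angular": [0,0,0]}

```text
clock: 6.68
position: [0.3836, 0.2111, 0.0791]
ee_rot: [-3.139, 0.115, -0.001]
force: [0.2, 0.7, -3.5]
width: 0.454
```

```bash
python3 -c "
from h import *
snap('scene','s2.png');snap('side','d2.png');go(tray(-.109,.077))
a=cv2.imread('pics/d2.png')[60:220,180:420];b=cv2.imread('pics/s2.png')[120:280,320:560]
cv2.imwrite('pics/j2.png',cv2.resize(np.vstack([a,b]),None,fx=1.8,fy=1.8))"
```

```text
now 6.78 [0.3835 0.2111 0.079 ] yaw -0.073 w 0.459 F [-0.1  0.4 -4.8]
(np.float64(0.38349030154756364), np.float64(0.20944993474063447), 0.077, -0.073) [0.01 0.16 0.2 ] [-0.    -0.001 -0.   ]
```

View pics/j2.png

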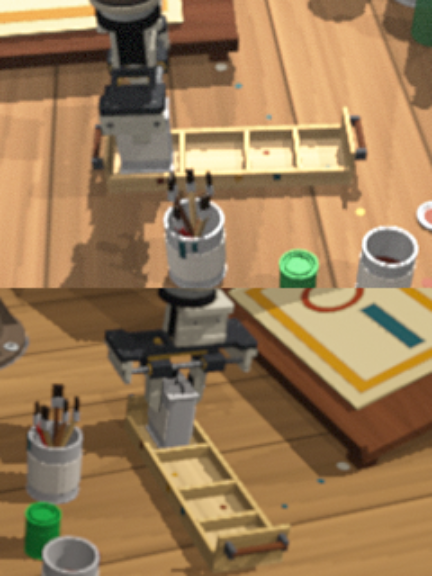

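The can stands inside the first compartment in both views, still hanging ~2 mm. Lower until contact.

>>> jog_arm:
  moves:
    - {"fingers": 1,"xyz": [0,0.1,0.1],"angular": [0,0,0]}
    - {"fingers": 1,"xyz": [0,0.1,0.15],"angular": [0,0,0]}
    - {"fingers": 1,"xyz": [0,0.1,0.2],"angular": [0,0,0]}
    - {"fingers": 1,"xyz": [0,0.1,0.2],"angular": [0,0,0]}

```text
clock: 7.28
position: [0.3834, 0.2099, 0.0768]
ee_rot: [3.139, -0.115, 0.0]
force: [-1.4, -1.3, -0.5]
width: 0.456
```

>>> jog_arm:
  moves:
    - {"fingers": -0.4,"xyz": [0,0,0],"angular": [0,0,0]}
    - {"fingers": -0.4,"xyz": [0,0,0],"angular": [0,0,0]}
    - {"fingers": -0.4,"xyz": [0,0,0],"angular": [0,0,0]}
    - {"fingers": -0.4,"xyz": [0,0,0],"angular": [0,0,0]}
    - {"fingers": -1,"xyz": [0,0,-3],"angular": [0,0,0]}
    - {"fingers": -1,"xyz": [0,0,-9],"angular": [0,0,0]}
    - {"fingers": -1,"xyz": [0,0,-15],"angular": [0,0,0]}
    - {"fingers": -1,"xyz": [0,0,-18],"angular": [0,0,0]}
    - {"fingers": -1,"xyz": [0,0,-18],"angular": [0,0,0]}

```text
clock: 8.4
position: [0.3844, 0.2107, 0.259]
ee_rot: [-3.137, 0.115, -0.007]
force: [-0.1, 0.6, -0.1]
width: 0.998
```

```bash
python3 -c "
from h import *
snap('wrist','w5.png');go((.466,-.2505,.22,0.),(.466,-.2505,.055,0.))"
```

```text
now 8.45 [0.3836 0.2101 0.2573] yaw -0.074 w 1.004 F [-0.4 -0.1  0.2]
(0.466, -0.2505, 0.22, 0.0) [11.59 45.33  3.71] [-0.001 -0.002 -0.074]
(0.466, -0.2505, 0.055, 0.0) [11.56 45.35 20.21] [-0.001 -0.002 -0.074]
```

>>> jog_arm:
  moves:
    - {"fingers": -1,"xyz": [1.5,6,0],"angular": [0,0,-0.02]}
    - {"fingers": -1,"xyz": [3,12,0],"angular": [0,0,-0.04]}
    - {"fingers": -1,"xyz": [4.5,18,0],"angular": [0,0,-0.06]}
    - {"fingers": -1,"xyz": [6,24,0],"angular": [0,0,-0.074]}
    - {"fingers": -1,"xyz": [7.5,30,0],"angular": [0,0,-0.074]}
    - {"fingers": -1,"xyz": [9.2,36,0],"angular": [0,0,-0.074]}
    - {"fingers": -1,"xyz": [10.8,42,1],"angular": [0,0,-0.074]}
    - {"fingers": -1,"xyz": [11.6,45.3,4],"angular": [0,0,-0.074]}
    - {"fingers": -1,"xyz": [11.6,45.3,8],"angular": [0,0,-0.074]}
    - {"fingers": -1,"xyz": [11.6,45.3,10],"angular": [0,0,-0.074]}
    - {"fingers": -1,"xyz": [11.6,45.3,10],"angular": [0,0,-0.074]}

```text
clock: 9.82
position: [0.4638, -0.2495, 0.1539]
ee_rot: [-3.139, -0.001, 0.009]
force: [-0.3, -0.2, -0.2]
width: 1.0
```

```bash
python3 -c "
from h import *
go((.466,-.2505,.055,0.))"
```

```text
now 9.82 [ 0.4638 -0.2495  0.1539] yaw 0.001 w 1.0 F [-0.3 -0.2 -0.2]
(0.466, -0.2505, 0.055, 0.0) [0.27 0.12 9.89] [-0.002  0.006  0.001]
```

View pics/w5.png

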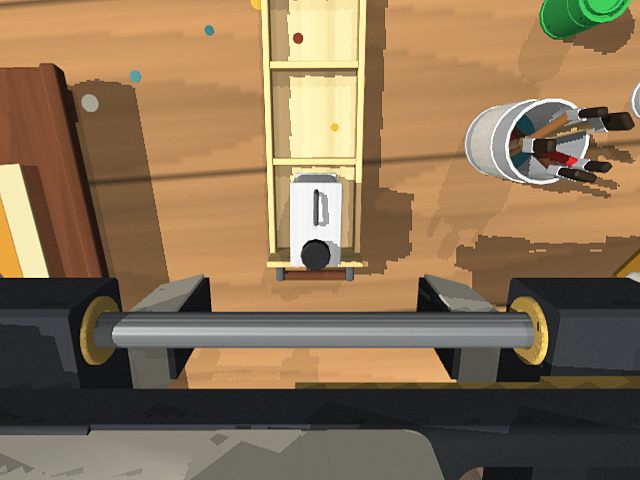

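The can (316,215) stands in the end compartment with its cap (316,252) outward. Brushes lean towards tin A, so I'll grip A with the jaws along x later.

>>> jog_arm:
  moves:
    - {"fingers": -1,"xyz": [0.3,0.1,4],"angular": [0,0,0]}
    - {"fingers": -1,"xyz": [0.3,0.1,8],"angular": [0,0,0]}
    - {"fingers": -1,"xyz": [0.3,0.1,9.9],"angular": [0,0,0]}
    - {"fingers": -1,"xyz": [0.3,0.1,9.9],"angular": [0,0,0]}
    - {"fingers": 1,"xyz": [0.3,0.1,9.9],"angular": [0,0,0]}
    - {"fingers": 1,"xyz": [0.3,0.1,9.9],"angular": [0,0,0]}
    - {"fingers": 1,"xyz": [0.3,0.1,9.9],"angular": [0,0,0]}
    - {"fingers": 1,"xyz": [0.3,0.1,9.9],"angular": [0,0,0]}
    - {"fingers": 1,"xyz": [0.3,0.1,9.9],"angular": [0,0,0]}
    - {"fingers": 1,"xyz": [0.3,0.1,9.9],"angular": [0,0,0]}
  grip_force: 30

```text
clock: 11.08
position: [0.4692, -0.2511, 0.0584]
ee_rot: [-3.142, -0.002, -0.001]
force: [-1.2, 1.8, 7.0]
width: 0.672
```

```bash
python3 -c "
from h import *
go((.48,-.25,.26,0),tray(-.019,.26),tray(-.019,.12))"
```

```text
now 11.07 [ 0.4692 -0.2511  0.0584] yaw 0.001 w 0.672 F [-1.2  1.8  7. ]
(0.48, -0.25, 0.26, 0) [  1.1   -0.11 -20.16] [-0.    -0.001  0.001]
(np.float64(0.4732506030220524), np.float64(0.20288576844102804), 0.26, -0.073) [  0.47 -45.4  -20.16] [-0.    -0.001  0.074]
(np.float64(0.4732506030220524), np.float64(0.20288576844102804), 0.12, -0.073) [  0.46 -45.4   -6.16] [-0.    -0.001  0.074]
```

>>> jog_arm:
  moves:
    - {"fingers": 1,"xyz": [0,0,-1],"angular": [0,0,0]}
    - {"fingers": 1,"xyz": [0,0,-5],"angular": [0,0,0]}
    - {"fingers": 1,"xyz": [0,0,-11],"angular": [0,0,0]}
    - {"fingers": 1,"xyz": [0,0,-17],"angular": [0,0,0]}
    - {"fingers": 1,"xyz": [0.8,-4,-20],"angular": [0,0,0.02]}
    - {"fingers": 1,"xyz": [0.8,-10,-20],"angular": [0,0,0.04]}
    - {"fingers": 1,"xyz": [0.8,-16,-20],"angular": [0,0,0.06]}
    - {"fingers": 1,"xyz": [0.8,-22,-20],"angular": [0,0,0.074]}
    - {"fingers": 1,"xyz": [0.8,-28,-20],"angular": [0,0,0.074]}
    - {"fingers": 1,"xyz": [0.8,-34,-20],"angular": [0,0,0.074]}
    - {"fingers": 1,"xyz": [0.8,-40,-20],"angular": [0,0,0.074]}
    - {"fingers": 1,"xyz": [0.8,-45.4,-20],"angular": [0,0,0.074]}

```text
clock: 12.58
position: [0.4758, 0.2044, 0.258]
ee_rot: [3.139, -0.115, 0.0]
force: [0.9, -0.5, -4.7]
width: 0.67
```

>>> jog_arm:
  moves:
    - {"fingers": 1,"xyz": [0,0,2],"angular": [0,0,0]}
    - {"fingers": 1,"xyz": [0,0,6],"angular": [0,0,0]}
    - {"fingers": 1,"xyz": [0,0,8],"angular": [0,0,0]}
    - {"fingers": 1,"xyz": [0,0,8],"angular": [0,0,0]}

```text
clock: 13.08
position: [0.4753, 0.2017, 0.1765]
ee_rot: [3.137, -0.115, -0.005]
force: [0.3, 0.3, -3.5]
width: 0.67
```

```bash
python3 -c "
from h import *
s,_=snap('wrist','w6.png'); snap('side','d3.png'); go(tray(-.016,.0645))
a=cv2.imread('pics/w6.png');b=cv2.imread('pics/d3.png')[60:300,180:420]
cv2.imwrite('pics/j3.png',np.hstack([cv2.resize(a,(533,400)),cv2.resize(b,None,fx=1.1,fy=400/240)]))"
```

```text
now 13.18 [0.4767 0.2027 0.1785] yaw -0.073 w 0.669 F [ 0.2  0.2 -3.7]
(np.float64(0.476242613071202), np.float64(0.20266696289770783), 0.0645, -0.073) [-0.06  0.   11.4 ] [-0. -0. -0.]
```

View pics/j3.png

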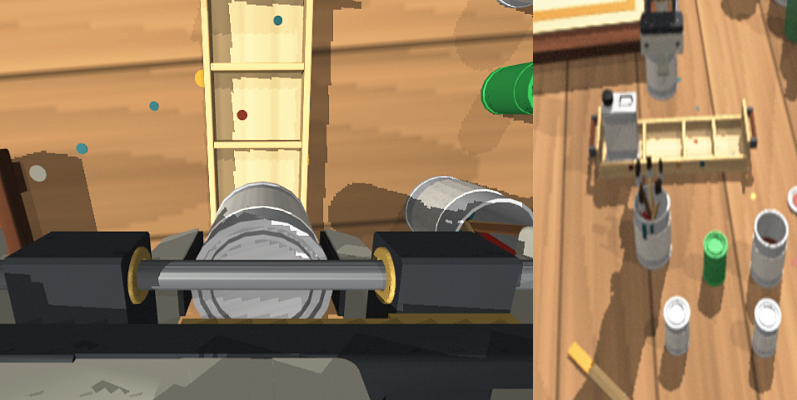

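Tin held upright over compartment 2; lower it.

>>> jog_arm:
  moves:
    - {"fingers": 1,"xyz": [0,0,4],"angular": [0,0,0]}
    - {"fingers": 1,"xyz": [0,0,7],"angular": [0,0,0]}
    - {"fingers": 1,"xyz": [0,0,9],"angular": [0,0,0]}
    - {"fingers": 1,"xyz": [0,0,10],"angular": [0,0,0]}
    - {"fingers": 1,"xyz": [0,0,10.6],"angular": [0,0,0]}
    - {"fingers": 1,"xyz": [0,0,10.9],"angular": [0,0,0]}
    - {"fingers": 1,"xyz": [0,0,11.1],"angular": [0,0,0]}
    - {"fingers": 1,"xyz": [0,0,11.1],"angular": [0,0,0]}

```text
clock: 14.18
position: [0.4766, 0.2028, 0.067]
ee_rot: [-3.139, 0.115, -0.001]
force: [0.1, -0.2, -3.7]
width: 0.668
```

>>> jog_arm:
  moves:
    - {"fingers": 1,"xyz": [0,0,0.1],"angular": [0,0,0]}
    - {"fingers": 1,"xyz": [0,0,0.15],"angular": [0,0,0]}
    - {"fingers": 1,"xyz": [0,0,0.2],"angular": [0,0,0]}
    - {"fingers": 1,"xyz": [0,0,0.2],"angular": [0,0,0]}

```text
clock: 14.68
position: [0.4764, 0.2027, 0.0647]
ee_rot: [3.139, -0.115, -0.0]
force: [0.6, 0.4, -3.3]
width: 0.672
```

>>> jog_arm:
  moves:
    - {"fingers": 1,"xyz": [0,0,0.05],"angular": [0,0,0]}
    - {"fingers": 1,"xyz": [0,0,0.1],"angular": [0,0,0]}
    - {"fingers": 1,"xyz": [0,0,0.1],"angular": [0,0,0]}

```text
clock: 15.05
position: [0.4765, 0.2027, 0.0643]
ee_rot: [3.139, -0.115, 0.001]
force: [-2.8, -2.2, 7.4]
width: 0.67
```

Contact. Release and rise.

>>> jog_arm:
  moves:
    - {"fingers": -1,"xyz": [0,0,-0.05],"angular": [0,0,0]}
    - {"fingers": -1,"xyz": [0,0,-0.05],"angular": [0,0,0]}
    - {"fingers": -1,"xyz": [0,0,-0.05],"angular": [0,0,0]}
    - {"fingers": -1,"xyz": [0,0,-0.05],"angular": [0,0,0]}
    - {"fingers": -1,"xyz": [0,0,-3],"angular": [0,0,0]}
    - {"fingers": -1,"xyz": [0,0,-9],"angular": [0,0,0]}
    - {"fingers": -1,"xyz": [0,0,-15],"angular": [0,0,0]}
    - {"fingers": -1,"xyz": [0,0,-19],"angular": [0,0,0]}
    - {"fingers": -1,"xyz": [0,0,-19],"angular": [0,0,0]}

```text
clock: 16.18
position: [0.478, 0.2036, 0.2571]
ee_rot: [-3.136, 0.115, -0.009]
force: [0.7, 0.4, -0.9]
width: 1.005
```

```bash
python3 -c "
from h import *
snap('wrist','w7.png')
go((.619,-.1515,.22,0),(.619,-.1515,.043,0))"
```

```text
now 16.23 [0.4771 0.203  0.2549] yaw -0.073 w 1.0 F [ 0.4  0.4 -1. ]
(0.619, -0.1515, 0.22, 0) [16.75 34.32  3.48] [-0.001 -0.003 -0.073]
(0.619, -0.1515, 0.043, 0) [16.7  34.34 21.18] [-0.001 -0.003 -0.073]
```

>>> jog_arm:
  moves:
    - {"fingers": -0.5,"xyz": [2.5,5.5,0],"angular": [0,0,-0.02]}
    - {"fingers": -0.5,"xyz": [5,11,0],"angular": [0,0,-0.04]}
    - {"fingers": -0.5,"xyz": [7.5,16.5,0],"angular": [0,0,-0.06]}
    - {"fingers": -0.5,"xyz": [10,22,0],"angular": [0,0,-0.073]}
    - {"fingers": -0.5,"xyz": [13,27,0],"angular": [0,0,-0.073]}
    - {"fingers": -0.5,"xyz": [15.5,32,1],"angular": [0,0,-0.073]}
    - {"fingers": -0.5,"xyz": [16.7,34.3,4],"angular": [0,0,-0.073]}
    - {"fingers": -0.5,"xyz": [16.7,34.3,8],"angular": [0,0,-0.073]}
    - {"fingers": -0.5,"xyz": [16.7,34.3,11],"angular": [0,0,-0.073]}
    - {"fingers": -0.5,"xyz": [16.7,34.3,11],"angular": [0,0,-0.073]}

```text
clock: 17.48
position: [0.6152, -0.1512, 0.1397]
ee_rot: [-3.14, 0.0, 0.012]
force: [-0.3, -0.5, -0.0]
width: 0.747
```

```bash
python3 -c "
from h import *
s,_=snap('wrist','w8.png')
go((.619,-.1515,.043,0))
a=cv2.imread('pics/w8.png');b=cv2.imread('pics/w7.png')
cv2.imwrite('pics/j4.png',np.hstack([cv2.resize(x,(400,300)) for x in(a,b)]))
print(proj('wrist',[(.619,-.1515,.056)],s)*.625)"
```

```text
now 17.52 [ 0.6167 -0.1514  0.142 ] yaw -0.0 w 0.748 F [ 0.1 -0.9 -0. ]
(0.619, -0.1515, 0.043, 0) [0.27 0.02 9.9 ] [-0.001  0.004 -0.   ]
[[195.79605042 153.42160494]]
```

View pics/j4.png

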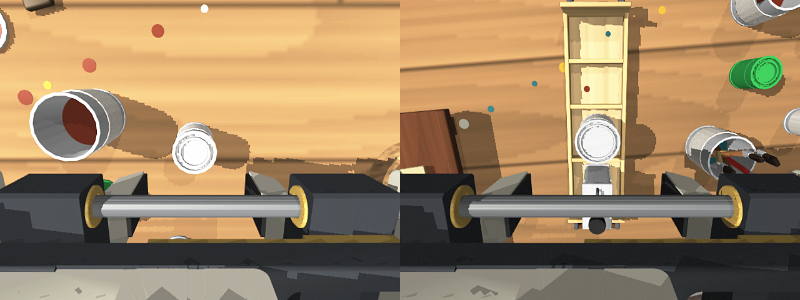

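Left: tin B at (195,154), as predicted; right: large tin sits in compartment 2, can behind it. Grasp B.

>>> jog_arm:
  moves:
    - {"fingers": -0.5,"xyz": [0.1,0,4],"angular": [0,0,0]}
    - {"fingers": -0.5,"xyz": [0.1,0,8],"angular": [0,0,0]}
    - {"fingers": -0.5,"xyz": [0.1,0,10],"angular": [0,0,0]}
    - {"fingers": -0.5,"xyz": [0.1,0,10],"angular": [0,0,0]}
    - {"fingers": 1,"xyz": [0.1,0,10],"angular": [0,0,0]}
    - {"fingers": 1,"xyz": [0.1,0,10],"angular": [0,0,0]}
    - {"fingers": 1,"xyz": [0.1,0,10],"angular": [0,0,0]}
    - {"fingers": 1,"xyz": [0.1,0,10],"angular": [0,0,0]}
    - {"fingers": 1,"xyz": [0.1,0,10],"angular": [0,0,0]}
    - {"fingers": 1,"xyz": [0.1,0,10],"angular": [0,0,0]}
  grip_force: 20

```text
clock: 18.77
position: [0.6196, -0.1516, 0.0448]
ee_rot: [3.141, -0.0, 0.002]
force: [-1.4, 0.9, 7.1]
width: 0.475
```

```bash
python3 -c "
from h import *
go(tray(.057,.24),tray(.057,.05))"
```

```text
now 18.77 [ 0.6196 -0.1516  0.0448] yaw -0.0 w 0.475 F [-1.4  0.9  7.1]
(np.float64(0.5490481909338429), np.float64(0.19734269467691593), 0.24, -0.073) [ -7.03 -34.89 -19.54] [ 0.    -0.002  0.073]
(np.float64(0.5490481909338429), np.float64(0.19734269467691593), 0.05, -0.073) [ -7.06 -34.89  -0.54] [ 0.    -0.002  0.073]
```

>>> jog_arm:
  moves:
    - {"fingers": 1,"xyz": [0,0,-1],"angular": [0,0,0]}
    - {"fingers": 1,"xyz": [0,0,-5],"angular": [0,0,0]}
    - {"fingers": 1,"xyz": [0,0,-11],"angular": [0,0,0]}
    - {"fingers": 1,"xyz": [0,0,-17],"angular": [0,0,0]}
    - {"fingers": 1,"xyz": [-1,-5,-18],"angular": [0,0,0.02]}
    - {"fingers": 1,"xyz": [-2.2,-11,-18],"angular": [0,0,0.04]}
    - {"fingers": 1,"xyz": [-3.4,-17,-18],"angular": [0,0,0.06]}
    - {"fingers": 1,"xyz": [-4.6,-23,-18],"angular": [0,0,0.073]}
    - {"fingers": 1,"xyz": [-5.8,-29,-18],"angular": [0,0,0.073]}
    - {"fingers": 1,"xyz": [-7,-34.9,-17],"angular": [0,0,0.073]}
    - {"fingers": 1,"xyz": [-7,-34.9,-14],"angular": [0,0,0.073]}
    - {"fingers": 1,"xyz": [-7,-34.9,-11],"angular": [0,0,0.073]}

```text
clock: 20.27
position: [0.5487, 0.1984, 0.1535]
ee_rot: [-3.14, 0.112, -0.001]
force: [0.4, -1.1, -2.2]
width: 0.476
```

>>> jog_arm:
  moves:
    - {"fingers": 1,"xyz": [0,0,2],"angular": [0,0,0]}
    - {"fingers": 1,"xyz": [0,0,2],"angular": [0,0,0]}
    - {"fingers": 1,"xyz": [0,0,2],"angular": [0,0,0]}

```text
clock: 20.65
position: [0.5495, 0.1976, 0.1347]
ee_rot: [-3.139, 0.115, -0.002]
force: [-0.4, -0.4, -1.2]
width: 0.477
```

```bash
python3 -c "
from h import *
go(tray(.057,.0508))"
```

```text
now 20.65 [0.5495 0.1976 0.1347] yaw -0.073 w 0.477 F [-0.4 -0.4 -1.2]
(np.float64(0.5490481909338429), np.float64(0.19734269467691593), 0.0508, -0.073) [-0.05  0.03  8.39] [-0.    -0.001 -0.   ]
```

>>> jog_arm:
  moves:
    - {"fingers": 1,"xyz": [0,0,3],"angular": [0,0,0]}
    - {"fingers": 1,"xyz": [0,0,5.5],"angular": [0,0,0]}
    - {"fingers": 1,"xyz": [0,0,7],"angular": [0,0,0]}
    - {"fingers": 1,"xyz": [0,0,7.7],"angular": [0,0,0]}
    - {"fingers": 1,"xyz": [0,0,8],"angular": [0,0,0]}
    - {"fingers": 1,"xyz": [0,0,8.2],"angular": [0,0,0]}
    - {"fingers": 1,"xyz": [0,0,8.2],"angular": [0,0,0]}
    - {"fingers": 1,"xyz": [0,0,8.2],"angular": [0,0,0]}

```text
clock: 21.65
position: [0.5492, 0.1975, 0.0521]
ee_rot: [-3.139, 0.115, -0.001]
force: [-0.8, 0.2, -0.4]
width: 0.477
```

>>> jog_arm:
  moves:
    - {"fingers": 1,"xyz": [0,0,0.1],"angular": [0,0,0]}
    - {"fingers": 1,"xyz": [0,0,0.15],"angular": [0,0,0]}
    - {"fingers": 1,"xyz": [0,0,0.15],"angular": [0,0,0]}

```text
clock: 22.02
position: [0.5492, 0.1975, 0.0508]
ee_rot: [-3.139, 0.115, -0.001]
force: [-2.3, -0.4, 4.9]
width: 0.479
```

>>> jog_arm:
  moves:
    - {"fingers": -0.5,"xyz": [0,0,-0.05],"angular": [0,0,0]}
    - {"fingers": -0.5,"xyz": [0,0,-0.05],"angular": [0,0,0]}
    - {"fingers": -0.5,"xyz": [0,0,-0.05],"angular": [0,0,0]}
    - {"fingers": -0.5,"xyz": [0,0,-0.05],"angular": [0,0,0]}
    - {"fingers": -0.5,"xyz": [0,0,-3],"angular": [0,0,0]}
    - {"fingers": -0.5,"xyz": [0,0,-9],"angular": [0,0,0]}
    - {"fingers": -0.5,"xyz": [0,0,-15],"angular": [0,0,0]}
    - {"fingers": -0.5,"xyz": [0,0,-20],"angular": [0,0,0]}
    - {"fingers": -0.5,"xyz": [0,0,-20],"angular": [0,0,0]}

```text
clock: 23.15
position: [0.5511, 0.1984, 0.2547]
ee_rot: [-3.136, 0.115, -0.011]
force: [0.9, -0.1, -0.7]
width: 0.747
```

```bash
python3 -c "
from h import *
go((.467,-.1295,.2,1.57),(.467,-.1295,.043,1.57))"
```

```text
now 23.15 [0.5511 0.1984 0.2547] yaw -0.073 w 0.747 F [ 0.9 -0.1 -0.7]
(0.467, -0.1295, 0.2, 1.57) [-6.01 33.34  5.3 ] [ 0.003 -0.009 -1.643]
(0.467, -0.1295, 0.043, 1.57) [-6.13 33.4  21.  ] [ 0.003 -0.009 -1.643]
```

>>> jog_arm:
  moves:
    - {"fingers": -0.5,"xyz": [-1,5,0],"angular": [0,0,-0.18]}
    - {"fingers": -0.5,"xyz": [-2,10,0],"angular": [0,0,-0.36]}
    - {"fingers": -0.5,"xyz": [-3,15,0],"angular": [0,0,-0.54]}
    - {"fingers": -0.5,"xyz": [-4,20,0],"angular": [0,0,-0.72]}
    - {"fingers": -0.5,"xyz": [-4.7,25,0],"angular": [0,0,-0.9]}
    - {"fingers": -0.5,"xyz": [-5.4,29,0],"angular": [0,0,-1.08]}
    - {"fingers": -0.5,"xyz": [-6,33.3,0],"angular": [0,0,-1.26]}
    - {"fingers": -0.5,"xyz": [-6,33.3,4],"angular": [0,0,-1.44]}
    - {"fingers": -0.5,"xyz": [-6,33.3,8],"angular": [0,0,-1.62]}
    - {"fingers": -0.5,"xyz": [-6,33.3,11],"angular": [0,0,-1.643]}
    - {"fingers": -0.5,"xyz": [-6,33.3,11],"angular": [0,0,-1.643]}
    - {"fingers": -0.5,"xyz": [-6,33.3,11],"angular": [0,0,-1.643]}

```text
clock: 24.65
position: [0.4651, -0.1302, 0.1408]
ee_rot: [2.223, 2.219, 0.0]
force: [-0.8, -0.3, 1.0]
width: 0.746
```

```bash
python3 -c "
from h import *
s,_=snap('wrist','w9.png');snap('side','d5.png')
go((.467,-.1295,.043,1.57))
a=cv2.imread('pics/w9.png');b=cv2.imread('pics/d5.png')
cv2.imwrite('pics/j5.png',np.hstack([cv2.resize(x,(400,300)) for x in(a,b)]))
print(proj('wrist',[(.467,-.1295,.056)],s)*.625)"
```

```text
now 24.75 [ 0.4656 -0.1304  0.1414] yaw 1.569 w 0.75 F [-0.9  0.1  0.9]
(0.467, -0.1295, 0.043, 1.57) [0.09 0.12 9.84] [ 0.002  0.001 -0.001]
[[197.75359777 156.03789586]]
```

View pics/j5.png

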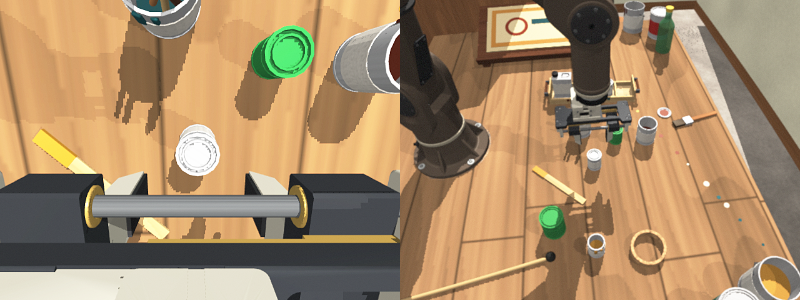

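Tin A's lid is at (197,155), predicted (198,156). Descend and grasp, jaws along x.

>>> jog_arm:
  moves:
    - {"fingers": -0.5,"xyz": [0.1,0.1,4],"angular": [0,0,0]}
    - {"fingers": -0.5,"xyz": [0.1,0.1,8],"angular": [0,0,0]}
    - {"fingers": -0.5,"xyz": [0.1,0.1,9.8],"angular": [0,0,0]}
    - {"fingers": -0.5,"xyz": [0.1,0.1,9.8],"angular": [0,0,0]}
    - {"fingers": 1,"xyz": [0.1,0.1,9.8],"angular": [0,0,0]}
    - {"fingers": 1,"xyz": [0.1,0.1,9.8],"angular": [0,0,0]}
    - {"fingers": 1,"xyz": [0.1,0.1,9.8],"angular": [0,0,0]}
    - {"fingers": 1,"xyz": [0.1,0.1,9.8],"angular": [0,0,0]}
    - {"fingers": 1,"xyz": [0.1,0.1,9.8],"angular": [0,0,0]}
    - {"fingers": 1,"xyz": [0.1,0.1,9.8],"angular": [0,0,0]}
  grip_force: 20

```text
clock: 26.0
position: [0.4664, -0.1295, 0.043]
ee_rot: [2.222, 2.219, 0.001]
force: [-1.5, -0.6, 8.1]
width: 0.475
```

```bash
python3 -c "
from h import *
go(tray(.123,.26),tray(.123,.15))"
```

```text
now 26.0 [ 0.4664 -0.1295  0.043 ] yaw 1.57 w 0.475 F [-1.5 -0.6  8.1]
(np.float64(0.6148724120151347), np.float64(0.1925289727238712), 0.26, -0.073) [ 32.21  14.84 -21.7 ] [ 1.000e-03 -1.000e-03  1.643e+00]
(np.float64(0.6148724120151347), np.float64(0.1925289727238712), 0.15, -0.073) [ 32.21  14.83 -10.7 ] [ 1.000e-03 -1.000e-03  1.643e+00]
```

>>> jog_arm:
  moves:
    - {"fingers": 1,"xyz": [0,0,-1],"angular": [0,0,0]}
    - {"fingers": 1,"xyz": [0,0,-5],"angular": [0,0,0]}
    - {"fingers": 1,"xyz": [0,0,-11],"angular": [0,0,0]}
    - {"fingers": 1,"xyz": [0,0,-17],"angular": [0,0,0]}
    - {"fingers": 1,"xyz": [1,1,-20],"angular": [0,0,0.15]}
    - {"fingers": 1,"xyz": [5,3,-20],"angular": [0,0,0.33]}
    - {"fingers": 1,"xyz": [10,5,-20],"angular": [0,0,0.51]}
    - {"fingers": 1,"xyz": [15,7,-20],"angular": [0,0,0.69]}
    - {"fingers": 1,"xyz": [20,9.5,-20],"angular": [0,0,0.87]}
    - {"fingers": 1,"xyz": [25,12,-20],"angular": [0,0,1.05]}
    - {"fingers": 1,"xyz": [29,13.5,-20],"angular": [0,0,1.23]}
    - {"fingers": 1,"xyz": [32.2,14.8,-20],"angular": [0,0,1.41]}

```text
clock: 27.5
position: [0.6139, 0.1947, 0.2424]
ee_rot: [-3.132, -0.244, 0.001]
force: [0.6, -0.6, -1.2]
width: 0.474
```

```bash
python3 -c "
from h import *
go(tray(.123,.13))"
```

```text
now 27.5 [0.6139 0.1947 0.2424] yaw 0.155 w 0.474 F [ 0.6 -0.6 -1.2]
(np.float64(0.6148724120151347), np.float64(0.1925289727238712), 0.13, -0.073) [ 0.07  0.24 11.24] [-0.     0.001  0.228]
```

>>> jog_arm:
  moves:
    - {"fingers": 1,"xyz": [0,0.1,3],"angular": [0,0,0.15]}
    - {"fingers": 1,"xyz": [0,0.1,7],"angular": [0,0,0.228]}
    - {"fingers": 1,"xyz": [0,0.1,11],"angular": [0,0,0.228]}
    - {"fingers": 1,"xyz": [0,0.1,12],"angular": [0,0,0.228]}
    - {"fingers": 1,"xyz": [0,0.1,12],"angular": [0,0,0.228]}
    - {"fingers": 1,"xyz": [0,0.1,12],"angular": [0,0,0.228]}

```text
clock: 28.25
position: [0.6154, 0.192, 0.1242]
ee_rot: [-3.139, 0.107, -0.004]
force: [0.7, 0.1, -0.4]
width: 0.472
```

```bash
python3 -c "
from h import *
s,_=snap('wrist','w10.png');snap('side','d6.png');snap('scene','s6.png')
go(tray(.123,.049))
a=cv2.imread('pics/d6.png')[80:200,200:440];b=cv2.imread('pics/s6.png')[150:300,350:550]
cv2.imwrite('pics/j6.png',np.hstack([cv2.resize(x,(400,300)) for x in(a,b)]))"
```

```text
now 28.4 [0.6151 0.1918 0.1237] yaw -0.068 w 0.474 F [-0.3  1.4 -1.8]
(np.float64(0.6148724120151347), np.float64(0.1925289727238712), 0.049, -0.073) [-0.04 -0.06  7.47] [-0.001 -0.002  0.005]
```

View pics/j6.png

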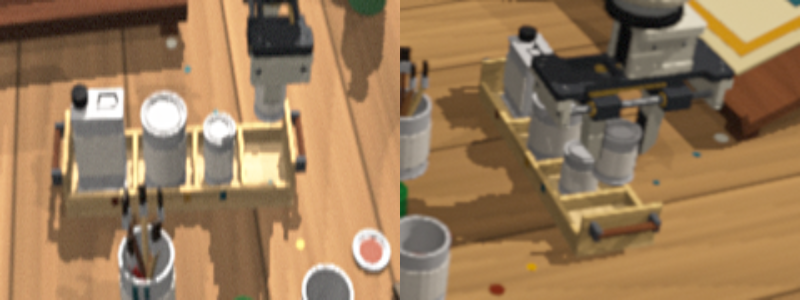

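Three items stand in their compartments; last tin is above compartment 4. Lower.

>>> jog_arm:
  moves:
    - {"fingers": 1,"xyz": [0,0,3],"angular": [0,0,0.005]}
    - {"fingers": 1,"xyz": [0,0,5],"angular": [0,0,0.005]}
    - {"fingers": 1,"xyz": [0,0,6.3],"angular": [0,0,0.005]}
    - {"fingers": 1,"xyz": [0,0,6.9],"angular": [0,0,0.005]}
    - {"fingers": 1,"xyz": [0,0,7.2],"angular": [0,0,0.005]}
    - {"fingers": 1,"xyz": [0,0,7.3],"angular": [0,0,0.005]}
    - {"fingers": 1,"xyz": [0,0,7.3],"angular": [0,0,0.005]}
    - {"fingers": 1,"xyz": [0,0,7.3],"angular": [0,0,0.005]}

```text
clock: 29.4
position: [0.6145, 0.1916, 0.0496]
ee_rot: [-3.139, 0.115, -0.001]
force: [-0.7, -1.0, -2.1]
width: 0.475
```

>>> jog_arm:
  moves:
    - {"fingers": 1,"xyz": [0,0,0.1],"angular": [0,0,0]}
    - {"fingers": 1,"xyz": [0,0,0.15],"angular": [0,0,0]}
    - {"fingers": 1,"xyz": [0,0,0.15],"angular": [0,0,0]}

```text
clock: 29.78
position: [0.6146, 0.1916, 0.0491]
ee_rot: [-3.139, 0.115, -0.002]
force: [-2.8, -0.8, 9.9]
width: 0.473
```

Contact at the expected height. Release, rise, clear back.

>>> jog_arm:
  moves:
    - {"fingers": -0.5,"xyz": [0,0,-0.1],"angular": [0,0,0]}
    - {"fingers": -0.5,"xyz": [0,0,-0.1],"angular": [0,0,0]}
    - {"fingers": -0.5,"xyz": [0,0,-0.1],"angular": [0,0,0]}
    - {"fingers": -0.5,"xyz": [0,0,-0.1],"angular": [0,0,0]}
    - {"fingers": -0.5,"xyz": [0,0,-3],"angular": [0,0,0]}
    - {"fingers": -0.5,"xyz": [0,0,-9],"angular": [0,0,0]}
    - {"fingers": -0.5,"xyz": [0,0,-15],"angular": [0,0,0]}
    - {"fingers": -0.5,"xyz": [0,0,-20],"angular": [0,0,0]}
    - {"fingers": -0.5,"xyz": [-6,0,-22],"angular": [0,0,0]}
    - {"fingers": -0.5,"xyz": [-6,0,-22],"angular": [0,0,0]}
    - {"fingers": -0.5,"xyz": [-6,0,-22],"angular": [0,0,0]}

```text
clock: 31.15
position: [0.5546, 0.1958, 0.2678]
ee_rot: [3.139, -0.115, 0.001]
force: [0.1, 0.5, -0.6]
width: 0.746
```

```bash
python3 -c "
from h import *
go();snap('wrist','w11.png');snap('side','d7.png')
a=cv2.imread('pics/w11.png');b=cv2.imread('pics/d7.png')
cv2.imwrite('pics/j7.png',np.hstack([cv2.resize(x,(400,300)) for x in(a,b)]))"
```

```text
now 31.15 [0.5546 0.1958 0.2678] yaw -0.073 w 0.746 F [ 0.1  0.5 -0.6]
```

View pics/j7.png

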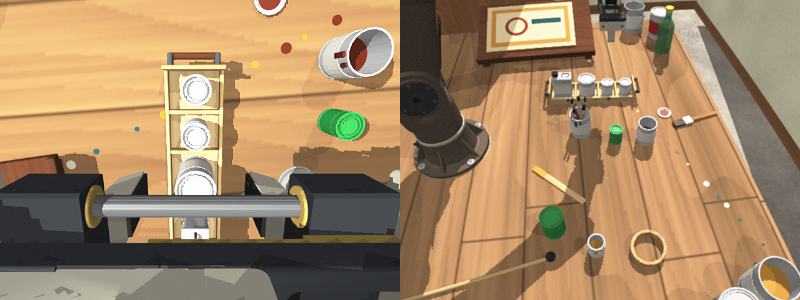

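All four stand upright in their compartments: lids at (197,89), (197,134) and (196,182), with the can at (195,232). Open tins, green look-alikes and the brush tin are in their places.

```bash
python3 -c "
from h import *
print(job.sign_off())"
```

```text
the job is handed in; nothing more can be done
None
```

The tray is packed and handed in at about 31 s of the 118 s allowed. I placed the items in the order asked:

1. The thinner can is lengthways in the end compartment, with its cap towards the outer end.
2. The large shut tin is in the compartment next to it.
3. One small shut tin is in each of the two small compartments.

**Checks:** I lowered each item until the force reading showed contact at the expected height, then released it. The last wrist and side pictures show all four upright in their compartments. The open tins, both green look-alikes and the brush tin look untouched, and the gripper is well clear of everything. The highest force I read was about 10 N, at set-down, but I only read it at the end of each move. No check failed. The only mismatch was the arm's position lagging about 3 mm behind its commands after fast moves, so I set things down by the measured height.

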